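Seat a cream jar in the V-block of a batch-coding stand

TASK

Load the straight-sided amber jar into the coding stand: set it upright on the stand's deck in front of the V-block, clear of it, then slide it along the deck into the V until it bears on both faces, and hold it pressed there for a good second with 3 to 10 N on each face. The jar is glass: neither face may ever take more than 10 N. Then let go and leave it standing upright, fully home and centred in the V, without disturbing the other bottles.

Things in the scene. Friction and masses are not known exactly. Their poses are not given: they have to be found in the camera images.
- jar: The part to load: straight-sided round jar, diameter 58 mm all the way up, 75 mm tall, amber glass with a paper band and a flat black lid of the same diameter, about 0.25 kg (0.17 to 0.35). Origin at the centre of its underside, z up its axis. Stands loose on the worktop; its place among the bottles changes.
- stand: Fixed coding stand on the worktop: aluminium deck plate 240 mm (x) by 160 mm (y), 12 mm thick, carrying an upright steel V-block. Origin at the centre of its underside; +x points from the open mouth of the V to its apex (the way to push), turned up to 0.45 rad from world x. The deck is free from x = -120 to +30 mm. A low coder, at most 56 mm over the worktop, stands behind the V (x over 75 mm).
- v_seat (a point): Point on the deck's top where the axis of a fully seated jar stands: 30 mm ahead (+x) of the stand's origin, y = 0, 12 mm up; axes as the stand's. The apex of the V is 41 mm farther along +x; its mouth, 59 mm wide, is about 11 mm farther along +x.
- v_left: Upright steel plate of the V on the stand's +y side, fixed: 33 mm long, 14 mm thick, 60 mm tall (top 72 mm over the worktop), reaching out to y = 40 mm. The two faces stand at 90 degrees, each 45 degrees from the stand's x. Origin at the centre of its underside on the deck, axes as the stand's. A seated jar touches the face 29 mm from the apex. Pushed too high, the jar tips.
- v_right: The same plate mirrored, on the stand's -y side; axes as the stand's. A steady level push of about 11 N along the stand's +x, not held stiffly sideways, puts roughly 5 N on each face; held stiffly off-centre, one face takes it all. Glass slides easily on the metal (friction about 0.25).
- pump_bottle: Bystander: white round pump bottle, diameter 54 mm, 161 mm tall with its pump. Origin at the centre of its underside. Leave it alone.
- dropper: Bystander: small amber dropper bottle, diameter 36 mm, 104 mm tall with its black rubber bulb. Origin at the centre of its underside. Leave it alone.
- tub: Bystander: low white cream tub, diameter 72 mm, 44 mm tall. Origin at the centre of its underside. Leave it alone.
Not all that is in view belongs to the job. What is shaped like the jar but purple or turquoise is not meant.

How it is judged (in metres and radians):
On the way, in this order (a step that is already met when the one before it is completed fails the run):
1. the jar stands upright on the stand's deck in front of the V: underside within 4 mm of the deck, axis 12 to 110 mm from the seat and on the mouth's side of it, touching neither face (z of jar in the frame of v_seat between -0.004 and 0.004 m and horizontal distance between jar and v_seat between 0.012 and 0.11 m and x of jar in the frame of v_seat below -0.008 m and angle between jar's own z axis and vertical below 0.1 rad and contact force between jar and v_left below 0.2 N and contact force between jar and v_right below 0.2 N), for 0.2 s.
2. the jar, on the deck and home in the V, is pressed against both faces at once, over 3 N on each, for 1 s (contact force between jar and v_left above 3 N and contact force between jar and v_right above 3 N and horizontal distance between jar and v_seat below 0.002 m and z of jar in the frame of v_seat below 0.004 m and angle between jar's own z axis and vertical below 0.1 rad), for 1 s.
At the end, for the whole second after the job is handed in: The jar stands released, at rest and upright (within 0.03 rad) on the deck (within 2 mm), its axis within 1.5 mm of the seat where it touches both faces of the V; the pump bottle, dropper bottle and tub stand upright within 20 mm of where they were (horizontal distance between jar and v_seat below 0.0015 m and z of jar in the frame of v_seat between -0.002 and 0.002 m and angle between jar's own z axis and vertical below 0.03 rad and linear speed of jar below 0.01 m/s and distance of each of pump_bottle, dropper, tub from where it was at the start of the episode below 0.02 m and angle between each of pump_bottle, dropper, tub's own z axis and vertical below 0.1 rad).
It fails at once if a face of the V pushes on the jar with more than 10 N (contact force between jar and v_left above 10 N or contact force between jar and v_right above 10 N).
It fails at once if the jar is tipped by more than 0.5 rad (angle between jar's own z axis and vertical above 0.5 rad).
It fails at once if a bystander is moved by more than 20 mm or tipped by more than 0.3 rad (distance of any of pump_bottle, dropper, tub from where it was at the start of the episode above 0.02 m or angle between any of pump_bottle, dropper, tub's own z axis and vertical above 0.3 rad).
It also fails if it takes over 64 s, if anything falls off the work surface, if the arm or the gripper's body presses on something with over 40 N, if the wrist force passes 120 N, or if a joint passes its speed limit or range.

ROBOT

A 7-joint arm with a two-finger parallel gripper is mounted at the origin on the work surface. World frame = base frame: x ahead of the robot, y to its left, z up, the work surface at z = 0. Lengths are in mm, angles in rad, forces in N, time in s.
With the tool pointing down it reaches from about 425 to 875 mm from the base axis. Payload 9.9 kg.
Tool frame: the origin (TCP) lies at the very end of the fingers, on their centre line; the grasp point (between the pads) lies 19 mm behind it; x points along the fingers, y is the direction in which the jaws open and shut, and the axes are right-handed (so a half turn about x gives the same grasp; the last joint's range is limited). The gripper opens to 85 mm and grips with 20 to 120 N. Pads are 22 mm wide; open, the fingers measure 114 mm over their backs; the gripper's body (76 mm by 85 mm) begins 54 mm behind the grasp point. The pads swing forward as they close: fully open they stand 13 mm farther back than shut.
Start: joints at [-1.335, 0.576, 0.025, 1.437, -0.015, 1.129, -0.057], TCP at [212.197, 640.782, 231.289] pointing down, gripper open.
Joint ranges: [-2.76, 2.76], [-0.34, 2.15], [-1.52, 1.57], [0.19, 2.46], [-1.09, 4.23], [0.17, 1.99], [-2.82, 2.82]. Speed limits (rad/s): [2.22, 2.22, 3.01, 3.01, 3.14, 3.14, 3.14].

INTERFACE

Orientations are given as a rotation vector (axis times angle).
In Python, from plant import readout, imaging, workorder gives the robot as it stands. The module is installed in compiled form; this text tells all that it offers.
- The arm moves only by the shell command python3 -m inch 'ROWS' [OPENING] [FORCE]. ROWS is JSON, a list of rows, each a list of 6 numbers: the shift along the world's x, y, z scaled (see below), then the turn, a rotation vector about the world's x, y, z scaled (see below). A call has 1 to 12 rows; each row is the pose to reach, as a shift and turn from the pose commanded when the call began; what a row does not reach only later rows make up. The controller multiplies each number of a shift by 10 cm and each number of a turn by 30 degrees. A row lasts 1/10 s, in which the tool goes at most 50 mm and 8.59 degrees, less where a joint would pass 70% of its speed; a pose out of reach is approached as far as the arm can. A call with a number of a shift or a turn outside -1 to 1 is refused whole. A call with a gripper value outside its range is refused whole. OPENING is the closure, from 0 (fully open) to 1 (shut), set as the call begins (- or left out, the last holds). The fingers move at their own pace and stop on an object; FORCE is the grip in N (left out, the last holds). Time passes only in rows, so rows that repeat a pose let the fingers close. It gives the time, the measured TCP pose, the force and the opening at its end, in the units of the state.
- readout.get_state(): the state, without advancing time (a new reading comes with each control period).
- imaging.read_camera(name): name is "side" or "top" or "wrist"; returns (picture, depth): 420x560x3 uint8, blue, green, red; 420x560 float32, mm along the optical axis (not along the pixel's ray), 0 where there is no reading.
- imaging.calibration(name): a dict with "fx", "fy", "cx", "cy" (pixels), "xyz" and "attitude" of the camera in the world. Camera axes: x right, y down, z forward; pixel columns grow to the right and rows downward; lengths in mm; the calibration is good to about 2 mm. A picture is of the moment at which its call begins: read the wrist's pose just before it. calibration takes no time and is no camera call; for the wrist camera it gives the pose at the moment of the call.
- workorder.close_job(): hands the job in, once; it reports no verdict.
The state is a dict: "time_s": time; "joint_pos": joint angles; "qvel": joint speeds; "joint_efforts": joint torques, N m; "position": TCP position; "ee_rot": TCP orientation; "contact_force": force on the tool from outside, world axes, zero at the start; "ft_torque": the same for the moment, N m; "gripper_width": finger opening in mm.
Only numpy, scipy, OpenCV 4.12 (cv2) and the standard library are available. Lean on these libraries where they do the work, as an engineer would, in place of code of your own. Each camera call takes 0.05 s, during which the arm holds its last target.

## Working session

There is one attempt and no reset: what is moved stays moved. The work goes in short steps, Python scripts to look and compute and a shell command to move; the robot and the scene stay as the last step left them, time stands still between calls to the robot, and variables do not carry over. Pictures are saved under pics/ and viewed, and the job is handed in when it is done.

```bash
mkdir -p pics
python3 - <<'E'
from plant import readout, imaging
import cv2
s=readout.get_state()
for k,v in s.items(): print(k,v)
for n in ("side","top","wrist"):
    p,d=imaging.read_camera(n); cv2.imwrite(f"pics/{n}0.png",p)
    import numpy as np; np.save(f"pics/{n}0.npy",d)
    print(n,imaging.calibration(n))
E
```

```text
time_s 0.0
joint_pos [-1.33481485  0.57653277  0.02486865  1.43790263 -0.01501228  1.12898059
 -0.05647183]
qvel [-1.67273932e-03  1.12124150e-03 -3.57690842e-04 -8.68553857e-04
  2.06313311e-04 -7.14761362e-05 -5.21634066e-04]
joint_efforts [-6.80194580e-05 -7.65784407e+01  2.25011788e+00 -2.85969615e+01
  1.52780040e-02  1.28633488e-02  7.59867646e-06]
position [212.0568216  640.35773026 230.44465219]
ee_rot [ 0.24965563  1.55636502 -0.25222368]
contact_force [ 0.06732583  0.39469539 -0.45512897]
ft_torque [-0.0329046   0.00553788  0.02230698]
gripper_width 85.61214192768276
side {'fx': 506.6189972923112, 'fy': 506.6189972923112, 'cx': 281.63289207497854, 'cy': 207.3249511368207, 'xyz': array([ 562.81133679, -669.95684169,  826.79952469]), 'attitude': array([-2.45599287,  0.1242363 , -0.02790141])}
top {'fx': 517.2389244276501, 'fy': 517.2389244276501, 'cx': 276.49781088142964, 'cy': 198.42603679590042, 'xyz': array([ 489.8658853 ,  -31.3981118 , 1280.80029174]), 'attitude': array([-2.20548992,  2.14633019, -0.11625183])}
wrist {'fx': 312.00877526324734, 'fy': 312.00877526324734, 'cx': 283.8375917277613, 'cy': 210.4389088431625, 'xyz': array([137.16670791, 664.74112251, 372.31532043]), 'attitude': array([2.3304493 , 1.68552047, 0.26324621])}
```

View pics/side0.png

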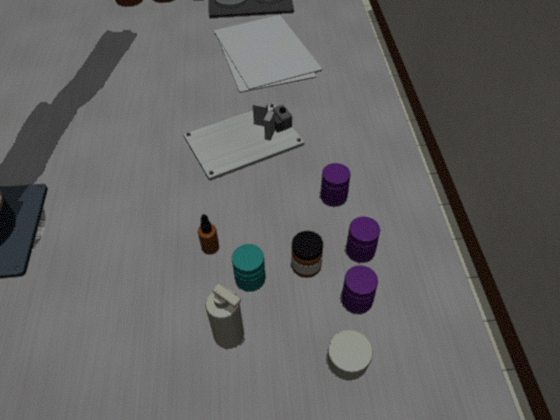

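View pics/top0.png

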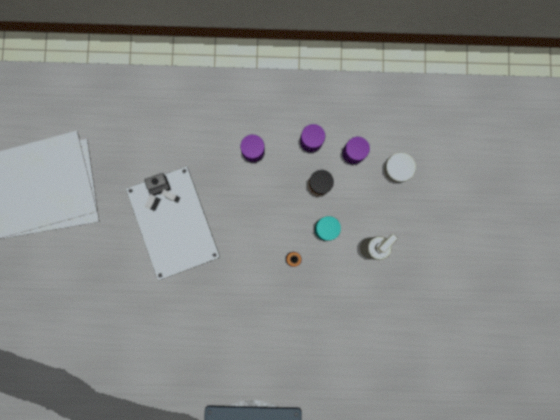

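View pics/wrist0.png

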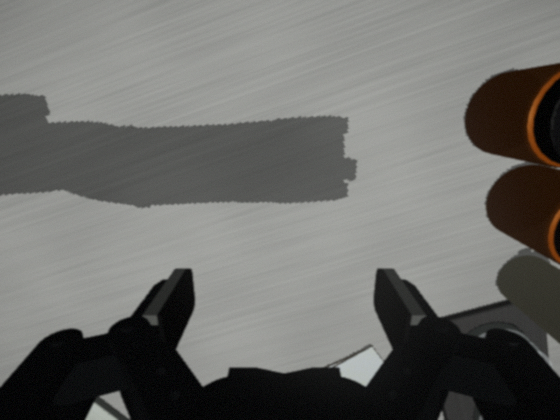

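Both pictures show one black-lidded amber jar, at top (320,182) and side (307,250). These could be taken for it:
- Purple jars, top (253,148), (313,138) and (357,150).
- A turquoise jar, top (328,228).
- The dropper, top (294,259).
- Brown bottles outside the work area, side (128,0).

The stand is at top (172,223), with the V near (163,200).

```bash
cat > h.py <<'E'
import numpy as np, cv2
from plant import readout, imaging
from scipy.spatial.transform import Rotation as R
def ray(c,u,v):
    d=np.array([(u-c['cx'])/c['fx'],(v-c['cy'])/c['fy'],1.]); return R.from_rotvec(c['attitude']).as_matrix()@d
def onz(c,u,v,z):
    d=ray(c,u,v); return c['xyz']+d*(z-c['xyz'][2])/d[2]
def proj(c,P):
    q=R.from_rotvec(c['attitude']).as_matrix().T@(np.asarray(P,float)-c['xyz']); return np.array([c['fx']*q[0]/q[2]+c['cx'],c['fy']*q[1]/q[2]+c['cy']])
E
python3 - <<'E'
from h import *
t=cv2.imread('pics/top0.png'); s=cv2.imread('pics/side0.png')
a=cv2.resize(t[110:290,110:260],None,fx=4,fy=4,interpolation=cv2.INTER_CUBIC)[:600]
b=cv2.resize(t[120:280,230:430],None,fx=4,fy=4,interpolation=cv2.INTER_CUBIC)[:600,:800]
c=cv2.resize(s[90:190,170:320],None,fx=5,fy=5,interpolation=cv2.INTER_CUBIC)
d=cv2.resize(s[150:390,190:400],None,fx=2.5,fy=2.5,interpolation=cv2.INTER_CUBIC)
for n,i in zip('abcd',(a,b,c,d)): cv2.imwrite(f'pics/c0{n}.png',i)
ct=imaging.calibration('top');cs=imaging.calibration('side')
# black lid
for n,im,c,box in(('top',t,ct,(160,205,300,345)),('side',s,cs,(225,265,285,330))):
    g=im.max(2); m=np.zeros_like(g); y0,y1,x0,x1=box
    m[y0:y1,x0:x1]=(g[y0:y1,x0:x1]<55)*255
    cn=max(cv2.findContours(m,0,1)[0],key=cv2.contourArea); e=cv2.minEnclosingCircle(cn); print(n,e,cv2.fitEllipse(cn),cv2.boundingRect(cn),onz(c,*e[0],75))
    D=np.load(f'pics/{n}0.npy'); u,v=map(int,e[0]); print('depth',D[v,u],'z', (c['xyz']+ray(c,*e[0])*D[v,u]))
for n,u,v,z in(('pump',379,249,140),('tub',400.5,167.5,44),('drop',294,259,100),('turq',328,228,75),('pur',253,148,75),('pur',313,138,75),('pur',357,150,75)): print(n,onz(ct,u,v,z).round())
E
```

```text
top ((321.5, 178.5), 9.617792129516602) ((322.15673828125, 177.3223876953125), (10.956133842468262, 16.51926040649414), 106.89657592773438) (312, 171, 20, 14) [ 657.58703852 -146.02072915   75.        ]
depth 1218.0973 z [ 657.69758911 -146.09628073   74.20521694]
side ((307.0716552734375, 248.14024353027344), 17.65007209777832) ((306.8143310546875, 247.8516387939453), (31.352449417114258, 34.332969665527344), 4.593432903289795) (292, 231, 31, 34) [ 649.42317882 -159.52201408   75.        ]
depth 907.4521 z [ 649.30056501 -160.24462149   76.06430022]
pump [ 496. -269.  140.]
tub [ 694. -340.   44.]
drop [468. -85. 100.]
turq [ 542. -163.   75.]
pur [726.  17.  75.]
pur [ 754. -124.   75.]
pur [ 728. -229.   75.]
```

View pics/c0a.png

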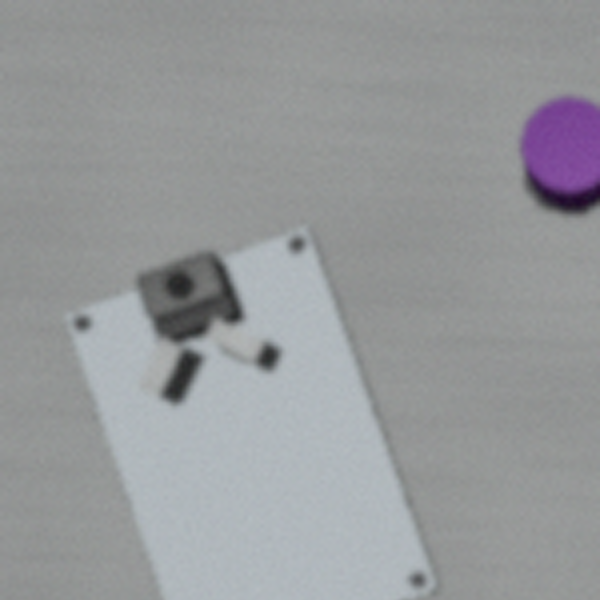

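View pics/c0c.png

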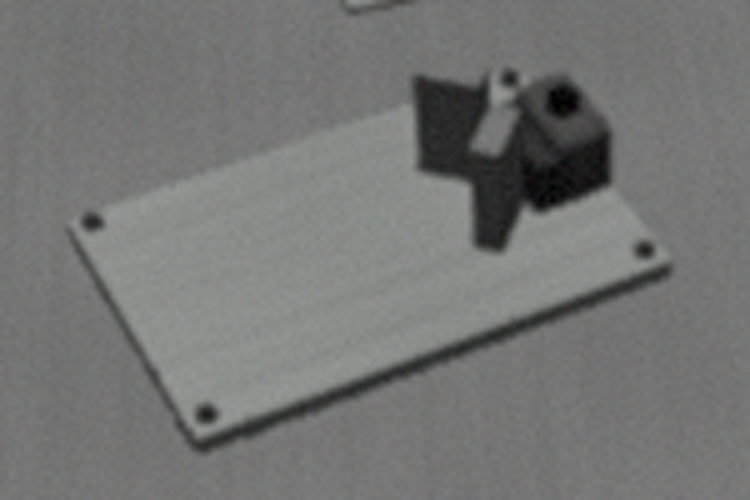

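View pics/c0d.png

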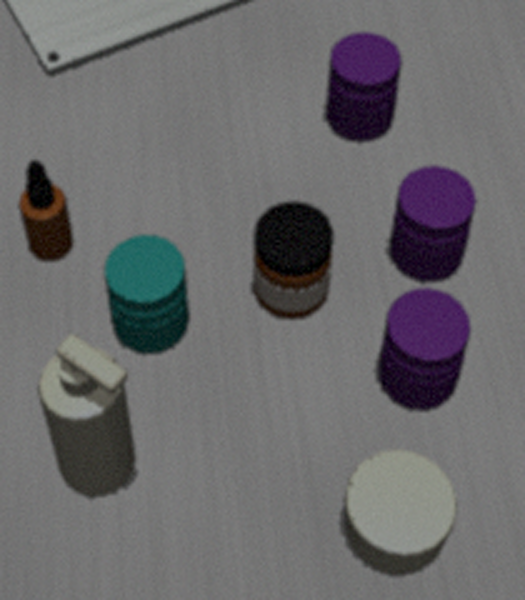

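Run:
```python
from h import *
for n in('top','side'):
    c=imaging.calibration(n); im=cv2.imread(f'pics/{n}0.png'); D=np.load(f'pics/{n}0.npy')
    v,u=np.mgrid[:420,:560]; Rm=R.from_rotvec(c['attitude']).as_matrix()
    d=np.stack([(u-c['cx'])/c['fx'],(v-c['cy'])/c['fy'],np.ones_like(u,float)],-1)@Rm.T
    P=c['xyz']+d*D[...,None]; np.save(f'pics/P_{n}.npy',P)
    z=P[...,2]; ok=D>0
    print(n,'worktop z',np.median(z[ok&(abs(z)<30)]))
    m=((z>66)&(z<84)&ok&(np.hypot(P[...,0]-655,P[...,1]+152)<45)).astype(np.uint8)
    cn=max(cv2.findContours(m,0,1)[0],key=cv2.contourArea); e=cv2.minEnclosingCircle(cn); M=cv2.moments(m,True)
    cc=(M['m10']/M['m00'],M['m01']/M['m00']); r=np.sqrt(m.sum()/np.pi)
    print('jar',e,cc,onz(c,*e[0],75),onz(c,*cc,75),'diam',2*r*1210/517 if n=='top' else '', np.median(z[m>0]))
    # deck
    m=((im.min(2)>(150 if n=='top' else 110))&(z>4)&(z<20)&(P[...,1]>30)&(P[...,0]>350)).astype(np.uint8)
    cn=max(cv2.findContours(m,0,1)[0],key=cv2.contourArea); h=cv2.convexHull(cn); rr=cv2.minAreaRect(np.array([onz(c,*q,12)[:2] for q in h[:,0].astype(float)],np.float32)); print('deck',rr,cv2.boxPoints(rr).round(1).tolist(),np.median(z[m>0]))
    # V tops
    m=((z>62)&(z<82)&(P[...,1]>30)&ok&(P[...,0]<750)).astype(np.uint8)
    for cn in cv2.findContours(m,0,1)[0]:
        if cv2.contourArea(cn)>5:
            mm=np.zeros_like(m);cv2.drawContours(mm,[cn],-1,1,-1); ys,xs=np.nonzero(mm&m); q=np.array([onz(c,a,b,72)[:2] for a,b in zip(xs,ys)],np.float32); rr=cv2.minAreaRect(q); print('V',rr,len(q),q.mean(0))
```

```text
top worktop z 0.508981243126982
jar ((321.1470642089844, 181.2058868408203), 12.278935432434082) (321.11563169164884, 181.37901498929335) [ 651.14539834 -145.30698596   75.        ] [ 650.73289147 -145.24051285   75.        ] diam 57.07005969544725 74.780594881571
deck ((635.5443725585938, 533.20654296875), (233.24725341796875, 239.07611083984375), 11.37658977508545) [[497.6000061035156, 627.4000244140625], [544.7999877929688, 393.0], [773.5, 439.0], [726.2999877929688, 673.4000244140625]] 9.614878638117489
V ((592.2402954101562, 254.17369079589844), (16.741331100463867, 32.426856994628906), 68.8214111328125) 99 [592.12305 254.3249 ]
V ((609.5209350585938, 211.6304168701172), (33.98057174682617, 13.925274848937988), 67.18113708496094) 89 [609.3877  211.37912]
V ((727.2986450195312, 39.58408737182617), (18.185049057006836, 45.83839797973633), 88.86962890625) 124 [728.95514   38.405727]
side worktop z -0.1431481738802063
jar ((306.81707763671875, 244.77642822265625), 15.916613578796387) (306.84561891515995, 244.4450625869263) [ 649.90772299 -152.19748129   75.        ] [ 650.05184751 -151.48205003   75.        ] diam  74.54054840734113
deck ((618.468505859375, 555.214111328125), (230.24456787109375, 304.6263427734375), 16.544940948486328) [[464.70001220703125, 668.4000244140625], [551.5, 376.3999938964844], [772.2000122070312, 442.0], [685.5, 734.0]] 8.702199860139274
V ((728.121826171875, 39.59659957885742), (43.16518020629883, 17.284164428710938), 1.5850300788879395) 102 [729.79205   39.093254]
V ((609.322998046875, 205.02320861816406), (42.44224166870117, 17.27235221862793), 67.12257385253906) 91 [609.3402  205.66402]
V ((592.2473754882812, 246.7322998046875), (24.790386199951172, 35.7471809387207), 66.8555908203125) 107 [592.3617  246.92754]
```

Run:
```python
from h import *
for n in('top','side'):
    c=imaging.calibration(n); im=cv2.imread(f'pics/{n}0.png'); P=np.load(f'pics/P_{n}.npy'); z=P[...,2]
    m=((z>6)&(z<20)&(P[...,1]>70)&(P[...,1]<370)&(P[...,0]>350)&(P[...,0]<720)).astype(np.uint8)
    m=cv2.morphologyEx(m,cv2.MORPH_OPEN,np.ones((3,3)))
    cn=max(cv2.findContours(m,0,1)[0],key=cv2.contourArea); h=cv2.convexHull(cn)
    rr=cv2.minAreaRect(np.array([onz(c,*q,12)[:2] for q in h[:,0].astype(float)],np.float32)); b=cv2.boxPoints(rr)
    print(n,rr,b.round(1).tolist())
    # axis
    w,hh=rr[1]; a=np.deg2rad(rr[2]); L=np.array([np.cos(a),np.sin(a)]) if w>hh else np.array([-np.sin(a),np.cos(a)])
    if L[0]<0:L=-L
    print('yaw',np.arctan2(L[1],L[0]),'center',rr[0],'seat',np.array(rr[0])+30*L)
```

```text
top ((547.56591796875, 211.8899383544922), (240.0767364501953, 160.96665954589844), 22.224693298339844) [[406.0, 241.0], [466.8999938964844, 92.0], [689.0999755859375, 182.8000030517578], [628.2000122070312, 331.79998779296875]]
yaw 0.3878940733019487 center (547.56591796875, 211.8899383544922) seat [575.33714769 223.23713184]
side ((547.4046020507812, 205.97930908203125), (240.38951110839844, 164.445556640625), 22.043498992919922) [[405.1000061035156, 237.10000610351562], [466.8999938964844, 84.69999694824219], [689.7000122070312, 174.89999389648438], [628.0, 327.29998779296875]]
yaw 0.38473163608650685 center (547.4046020507812, 205.97930908203125) seat [575.21157763 217.2386212 ]
```

```bash
cat >> h.py <<'E'
def st():
    s=readout.get_state(); M=R.from_rotvec(s['ee_rot']).as_matrix()
    print('t',round(s['time_s'],2),'pos',s['position'].round(1),'X',M[:,0].round(3),'Yax',M[:,1].round(3),'jawdeg',round(np.degrees(np.arctan2(M[1,1],M[0,1])),1),'F',s['contact_force'].round(2),'w',round(s['gripper_width'],1),'q',s['joint_pos'].round(2)); return s
def snap(n,name,crop=None,f=1):
    c=imaging.calibration(n); p,d=imaging.read_camera(n); np.save(f'pics/{name}.npy',d); cv2.imwrite(f'pics/{name}.png',p)
    return c,p,d
E
python3 -c "
from h import *
st()
c=imaging.calibration('wrist'); print(R.from_rotvec(c['attitude']).as_matrix().round(3))"
```

```text
t 0.15 pos [212.1 640.4 230.6] X [-0.    -0.001 -1.   ] Yax [ 0.314  0.949 -0.001] jawdeg 71.7 F [0.76 0.42 0.38] w 85.5 q [-1.33  0.58  0.02  1.44 -0.01  1.13 -0.06]
[[ 0.313  0.904  0.291]
 [ 0.95  -0.298 -0.098]
 [-0.002  0.307 -0.952]]
```

```bash
python3 -m inch '[[0.55,-0.985,0,0,0,0.667],[0.55,-0.985,0,0,0,0.667],[0.55,-0.985,0,0,0,0.667]]' 0
python3 -m inch '[[0.55,-0.985,0,0,0,0.667],[0.55,-0.985,0,0,0,0.667],[0.55,-0.985,0,0,0,0.667]]'
python3 -c "
from h import *
st()"
```

```text
time_s: 0.45
position: [271.3, 537.0, 231.2]
ee_rot: [-0.026, 1.569, 0.02]
contact_force: [0.2, 0.2, 0.3]
gripper_width: 85.8
time_s: 0.75
position: [325.7, 438.1, 231.2]
ee_rot: [-0.299, 1.55, 0.294]
contact_force: [-0.1, 0.7, 0.2]
gripper_width: 85.4
t 0.75 pos [325.7 438.1 231.2] X [ 0.002 -0.003 -1.   ] Yax [-0.369  0.929 -0.004] jawdeg 111.7 F [-0.08  0.66  0.23] w 85.4 q [-0.92  0.39 -0.14  1.78  0.07  0.99  0.86]
```

```bash
python3 -m inch '[[0.7,-0.77,0,0,0,0],[0.7,-0.77,0,0,0,0],[0.7,-0.77,0,0,0,0]]'
python3 -m inch '[[0.7,-0.77,0,0,0,0],[0.7,-0.77,0,0,0,0],[0.7,-0.77,0,0,0,0]]'
python3 -m inch '[[0.7,-0.77,0,0,0,0],[0.7,-0.77,0,0,0,0],[0.7,-0.77,0,0,0,0],[0.7,-0.77,0,0,0,0],[0.7,-0.77,0,0,0,0]]'
python3 -c "
from h import *
st(); snap('wrist','w1')
c=imaging.calibration('wrist'); 
import json; np.savez('pics/w1c.npz',**c)"
```

```text
time_s: 1.05
position: [397.1, 360.5, 231.1]
ee_rot: [-0.293, 1.55, 0.287]
contact_force: [0.2, 0.7, -1.0]
gripper_width: 85.2
time_s: 1.35
position: [466.6, 283.4, 231.1]
ee_rot: [-0.293, 1.55, 0.287]
contact_force: [-0.7, -0.2, 0.9]
gripper_width: 85.3
time_s: 1.85
position: [531.3, 213.9, 231.1]
ee_rot: [-0.297, 1.551, 0.298]
contact_force: [-0.8, -0.8, -0.0]
gripper_width: 85.5
t 1.85 pos [531.3 213.9 231.1] X [-0.001  0.001 -1.   ] Yax [-0.37   0.929  0.001] jawdeg 111.7 F [-0.8  -0.75 -0.02] w 85.5 q [-0.41  0.42 -0.08  1.71  0.04  1.01  1.45]
```

View pics/w1.png

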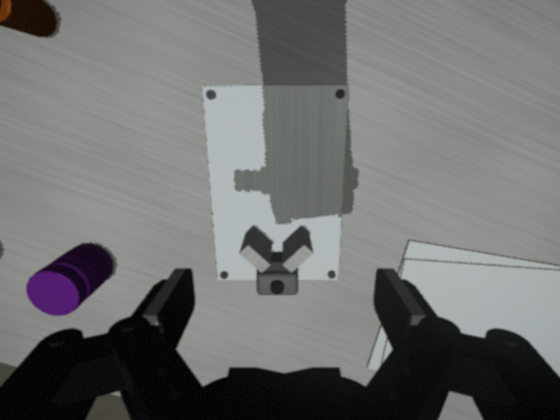

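The wrist view shows the deck from (205,85) to (340,280), with the V plates opening upward at about (258,243) and (296,243) and the coder at (277,285).

```bash
cat >> h.py <<'E'
def cloud(c,D):
    v,u=np.mgrid[:420,:560]; Rm=R.from_rotvec(c['attitude']).as_matrix()
    d=np.stack([(u-c['cx'])/c['fx'],(v-c['cy'])/c['fy'],np.ones_like(u,float)],-1)@Rm.T
    return c['xyz']+d*D[...,None]
E
python3 - <<'E'
from h import *
c=dict(np.load('pics/w1c.npz')); D=np.load('pics/w1.npy'); im=cv2.imread('pics/w1.png'); P=cloud(c,D); z=P[...,2]
print('worktop',np.median(z[30:200,380:540]), 'deck',np.median(z[120:200,215:235]))
m=((im.min(2)>150)).astype(np.uint8); m[:, :195]=0; m[:,360:]=0
sh=(z>6)&(z<20)&(D>0); m=sh.astype(np.uint8); m[:,:195]=0;m[:,360:]=0;m[290:]=0
m=cv2.morphologyEx(m,cv2.MORPH_OPEN,np.ones((3,3)))
cn=max(cv2.findContours(m,0,1)[0],key=cv2.contourArea); h=cv2.convexHull(cn)
rr=cv2.minAreaRect(np.array([onz(c,*q,12)[:2] for q in h[:,0].astype(float)],np.float32)); print(rr)
# screws
g=im.max(2)
scr=[]
for u,v in((210,95),(340,94),(224,275),(332,275)):
    w=g[v-7:v+8,u-7:u+8]; k=(w<w.min()+45); ys,xs=np.nonzero(k); q=onz(c,u-7+xs.mean(),v-7+ys.mean(),12); scr.append(q[:2]); print(q.round(1))
s=np.array(scr); ctr=s.mean(0); L=(s[2]+s[3]-s[0]-s[1])/2; print('screw ctr',ctr,'len',np.linalg.norm(L),'wid',np.linalg.norm(s[1]-s[0]),np.linalg.norm(s[3]-s[2]),'yaw',np.arctan2(L[1],L[0]),'seat',ctr+30*L/np.linalg.norm(L))
# V tops
m=((z>66)&(z<78)&(D>0)).astype(np.uint8); m[:,:225]=0;m[:,325:]=0;m[:215]=0;m[290:]=0
rs=[]
for cn in cv2.findContours(m,0,1)[0]:
    if cv2.contourArea(cn)>20:
        q=np.array([onz(c,*a,72)[:2] for a in cn[:,0].astype(float)],np.float32); rr=cv2.minAreaRect(q); rs.append(rr); print('V',rr,np.degrees(rr[2]/57.3))
mid=np.mean([r[0] for r in rs],0); print(mid)
E
```

```text
worktop -0.7440201042500121 deck 11.15417837290596
((547.2037963867188, 210.5809783935547), (238.07989501953125, 158.73391723632812), 22.153343200683594)
[472.2 105.   12. ]
[419.3 234.5  12. ]
[676.1 187.6  12. ]
[623.3 317.5  12. ]
screw ctr [547.72026211 211.15250176] len 220.1299685510457 wid 139.8995539440172 140.17133441852835 yaw 0.3857371510551493 seat [575.51590223 222.43976852]
V ((591.565673828125, 253.11508178710938), (15.940568923950195, 34.18748092651367), 67.79357147216797) 67.78857807109465
V ((608.5838012695312, 210.9507598876953), (34.239192962646484, 16.19285774230957), 65.69669342041016) 65.69185446691775
[600.07473755 232.03292084]
```

```bash
python3 -m inch '[[0.3,-0.9,0,0,0,0],[0.3,-0.9,0,0,0,0],[0.3,-0.9,0,0,0,0]]'
python3 -m inch '[[0.3,-0.9,0,0,0,0],[0.3,-0.9,0,0,0,0],[0.3,-0.9,0,0,0,0]]'
python3 -m inch '[[0.3,-0.9,0,0,0,0],[0.3,-0.9,0,0,0,0],[0.3,-0.9,0,0,0,0]]'
python3 -m inch '[[0.3,-0.9,0,0,0,0],[0.3,-0.9,0,0,0,0],[0.3,-0.9,0,0,0,0],[0.3,-0.9,0,0,0,0],[0.3,-0.9,0,0,0,0]]'
python3 - <<'E'
from h import *
st(); c,im,D=snap('wrist','w2'); P=cloud(c,D); z=P[...,2]
m=((z>70)&(z<80)&(D>0)&(np.hypot(P[...,0]-651,P[...,1]+146)<45)).astype(np.uint8)
cn=max(cv2.findContours(m,0,1)[0],key=cv2.contourArea); e=cv2.minEnclosingCircle(cn)
q=np.array([onz(c,*a,75)[:2] for a in cn[:,0].astype(float)],np.float32)
print(e,cv2.minEnclosingCircle(q),cv2.fitEllipse(q))
E
```

```text
time_s: 2.2
position: [563.4, 116.8, 231.4]
ee_rot: [-0.295, 1.551, 0.289]
contact_force: [-0.3, 0.2, -0.7]
gripper_width: 85.4
time_s: 2.5
position: [593.2, 26.7, 231.3]
ee_rot: [-0.295, 1.551, 0.289]
contact_force: [-0.1, -0.6, 0.1]
gripper_width: 85.4
time_s: 2.8
position: [622.8, -63.4, 231.1]
ee_rot: [-0.295, 1.551, 0.288]
contact_force: [0.3, 0.4, 0.3]
gripper_width: 85.6
time_s: 3.3
position: [652.2, -144.5, 231.2]
ee_rot: [-0.298, 1.55, 0.3]
contact_force: [-0.2, 0.8, 1.4]
gripper_width: 85.5
t 3.3 pos [ 652.2 -144.5  231.2] X [-0.     0.001 -1.   ] Yax [-0.372  0.928  0.001] jawdeg 111.8 F [-0.2   0.77  1.42] w 85.5 q [ 0.16  0.56 -0.02  1.46  0.01  1.12  2.09]
((281.4278869628906, 190.82156372070312), 28.759592056274414) ((650.822998046875, -147.8314666748047), 28.738811492919922) ((650.7636108398438, -147.87371826171875), (55.91537857055664, 56.52339553833008), 105.2315444946289)
```

View pics/w2.png

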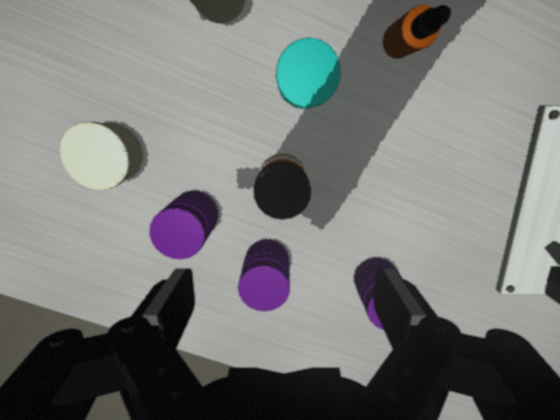

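The jar's lid, at wrist (281,191), measures 57 mm across at z = 75. The turquoise jar at (308,72) and the purple ones at (180,230), (264,285) and (375,300) leave room for the fingers.

```bash
python3 -m inch '[[-0.013,-0.028,-0.4,0,0,0],[-0.013,-0.028,-0.9,0,0,0],[-0.013,-0.028,-0.9,0,0,0],[-0.013,-0.028,-0.9,0,0,0]]'
python3 -m inch '[[0,0,-0.3,0,0,0],[0,0,-0.6,0,0,0],[0,0,-0.6,0,0,0],[0,0,-0.6,0,0,0]]'
python3 -m inch '[[0,0,-0.2,0,0,0],[0,0,-0.4,0,0,0],[0,0,-0.5,0,0,0],[0,0,-0.5,0,0,0],[0,0,-0.5,0,0,0]]'
python3 -m inch '[[0,0,0,0,0,0],[0,0,0,0,0,0],[0,0,0,0,0,0],[0,0,0,0,0,0],[0,0,0,0,0,0],[0,0,0,0,0,0],[0,0,0,0,0,0],[0,0,0,0,0,0]]' 1 20
python3 -m inch '[[0,0,0,0,0,0],[0,0,0,0,0,0],[0,0,0,0,0,0],[0,0,0,0,0,0]]'
python3 - <<'E'
from h import *
st(); c,im,D=snap('wrist','w3')
E
```

```text
time_s: 3.75
position: [650.9, -148.6, 141.9]
ee_rot: [-0.298, 1.551, 0.299]
contact_force: [0.1, -1.1, 0.4]
gripper_width: 85.5
time_s: 4.15
position: [652.3, -149.8, 83.8]
ee_rot: [-0.298, 1.548, 0.297]
contact_force: [-1.0, 0.1, -0.4]
gripper_width: 85.5
time_s: 4.65
position: [651.9, -150.2, 32.9]
ee_rot: [-0.298, 1.548, 0.296]
contact_force: [0.3, 0.7, 0.1]
gripper_width: 85.3
time_s: 5.45
position: [651.5, -150.1, 32.4]
ee_rot: [-0.297, 1.549, 0.297]
contact_force: [-1.6, 1.1, 6.4]
gripper_width: 57.6
time_s: 5.85
position: [651.5, -150.1, 32.4]
ee_rot: [-0.297, 1.549, 0.297]
contact_force: [-0.7, 0.7, 7.3]
gripper_width: 57.4
t 5.85 pos [ 651.5 -150.1   32.4] X [ 0.001 -0.    -1.   ] Yax [-0.37   0.929 -0.001] jawdeg 111.7 F [-0.72  0.74  7.31] w 57.4 q [ 0.17  0.77 -0.02  1.65  0.03  0.72  2.08]
```

View pics/w3.png

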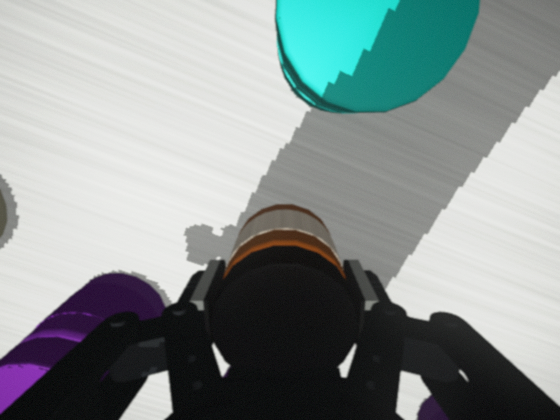

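```bash
python3 -m inch '[[0,0,0.1,0,0,0],[0,0,0.4,0,0,0],[0,0,0.8,0,0,0],[0,0,0.95,0,0,0],[0,0,0.95,0,0,0]]' 1 40
python3 -m inch '[[-0.1,0.25,0,0,0,0],[-0.25,0.6,0,0,0,0],[-0.33,0.875,0,0,0,0],[-0.33,0.875,0,0,0,0]]'
python3 -m inch '[[-0.1,0.25,0,0,0,0],[-0.25,0.6,0,0,0,0],[-0.33,0.875,0,0,0,0],[-0.33,0.875,0,0,0,0]]'
python3 -m inch '[[-0.1,0.25,0,0,0,0],[-0.25,0.6,0,0,0,0],[-0.33,0.875,0,0,0,0],[-0.33,0.875,0,0,0,0]]'
python3 -m inch '[[-0.1,0.25,0,0,0,0],[-0.25,0.6,0,0,0,0],[-0.33,0.875,0,0,0,0],[-0.33,0.875,0,0,0,0],[-0.33,0.875,0,0,0,0]]'
python3 - <<'E'
from h import *
st(); snap('top','t4'); snap('side','s4')
a=np.hstack([cv2.resize(cv2.imread('pics/t4.png')[110:310,100:260],(400,500)),cv2.resize(cv2.imread('pics/s4.png')[60:260,160:320],(400,500))]); cv2.imwrite('pics/j4.png',a)
E
```

```text
time_s: 6.4
position: [652.4, -150.4, 129.5]
ee_rot: [-0.298, 1.546, 0.295]
contact_force: [-0.2, -0.3, -1.7]
gripper_width: 57.3
time_s: 6.8
position: [616.1, -56.7, 125.0]
ee_rot: [-0.299, 1.552, 0.305]
contact_force: [0.3, 0.7, -1.4]
gripper_width: 57.3
time_s: 7.2
position: [583.2, 29.9, 125.3]
ee_rot: [-0.3, 1.552, 0.304]
contact_force: [0.4, -0.2, -2.2]
gripper_width: 57.2
time_s: 7.6
position: [550.4, 116.7, 125.4]
ee_rot: [-0.3, 1.551, 0.303]
contact_force: [0.4, -0.4, -1.8]
gripper_width: 57.5
time_s: 8.1
position: [519.0, 199.3, 125.6]
ee_rot: [-0.298, 1.551, 0.297]
contact_force: [0.8, -0.5, -2.7]
gripper_width: 57.4
t 8.1 pos [519.  199.3 125.6] X [-0.001 -0.001 -1.   ] Yax [-0.37   0.929 -0.001] jawdeg 111.7 F [ 0.84 -0.47 -2.69] w 57.4 q [-0.45  0.52 -0.01  1.89  0.01  0.74  1.49]
```

View pics/j4.png

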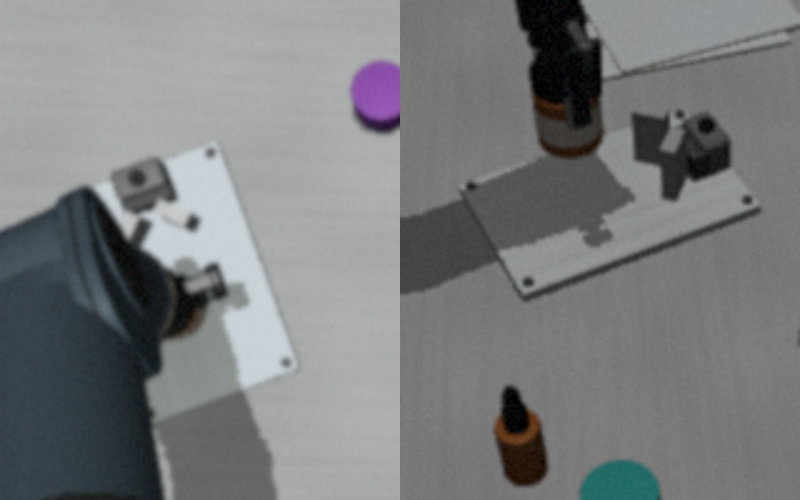

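The jar hangs upright in the jaws over the free part of the deck, at side crop (570,120). Now I'll lower it.

```bash
python3 -m inch '[[0,0,-0.2,0,0,0],[0,0,-0.5,0,0,0],[0,0,-0.75,0,0,0],[0,0,-0.75,0,0,0],[0,0,-0.75,0,0,0]]'
python3 -m inch '[[0,0,-0.02,0,0,0],[0,0,-0.03,0,0,0],[0,0,-0.04,0,0,0],[0,0,-0.04,0,0,0],[0,0,-0.04,0,0,0]]'
python3 -m inch '[[0,0,-0.01,0,0,0],[0,0,-0.02,0,0,0],[0,0,-0.02,0,0,0],[0,0,-0.02,0,0,0]]'
```

```text
time_s: 8.7
position: [519.3, 198.7, 51.4]
ee_rot: [-0.296, 1.551, 0.295]
contact_force: [-0.7, -0.9, -1.8]
gripper_width: 57.4
time_s: 9.2
position: [519.0, 200.1, 47.6]
ee_rot: [-0.297, 1.55, 0.297]
contact_force: [0.4, -0.3, -2.6]
gripper_width: 57.6
time_s: 9.6
position: [518.8, 200.0, 45.2]
ee_rot: [-0.297, 1.55, 0.297]
contact_force: [-0.3, -0.2, -1.1]
gripper_width: 57.4
```

```bash
python3 -m inch '[[0,0,-0.005,0,0,0],[0,0,-0.01,0,0,0],[0,0,-0.01,0,0,0],[0,0,-0.01,0,0,0]]'
python3 -m inch '[[0,0,-0.005,0,0,0],[0,0,-0.01,0,0,0],[0,0,-0.01,0,0,0],[0,0,-0.01,0,0,0]]'
```

```text
time_s: 10.0
position: [518.9, 200.0, 44.4]
ee_rot: [-0.297, 1.55, 0.297]
contact_force: [-1.3, -0.7, 2.0]
gripper_width: 57.2
time_s: 10.4
position: [519.1, 200.0, 44.4]
ee_rot: [-0.297, 1.549, 0.297]
contact_force: [-3.9, -1.0, 14.4]
gripper_width: 56.8
```

```bash
python3 -m inch '[[0,0,0.007,0,0,0],[0,0,0.007,0,0,0],[0,0,0.007,0,0,0]]'
python3 -m inch '[[0,0,0,0,0,0],[0,0,0,0,0,0],[0,0,0,0,0,0],[0,0,0,0,0,0],[0,0,0,0,0,0],[0,0,0,0,0,0]]' 0
python3 -m inch '[[0,0,0.2,0,0,0],[0,0,0.5,0,0,0],[0,0,0.8,0,0,0],[0,0,0.8,0,0,0]]'
python3 -m inch '[[-0.2,-0.1,0.2,0,0,0],[-0.4,-0.2,0.5,0,0,0],[-0.6,-0.24,0.8,0,0,0],[-0.6,-0.24,0.8,0,0,0],[-0.6,-0.24,0.8,0,0,0]]'
python3 - <<'E'
from h import *
st(); c,im,D=snap('wrist','w5'); P=cloud(c,D); z=P[...,2]
m=((z>80)&(z<95)&(D>0)&(np.hypot(P[...,0]-520,P[...,1]-200)<45)).astype(np.uint8)
cn=max(cv2.findContours(m,0,1)[0],key=cv2.contourArea)
q=np.array([onz(c,*a,87)[:2] for a in cn[:,0].astype(float)],np.float32)
print(cv2.minEnclosingCircle(q),cv2.fitEllipse(q))
m=((z>66)&(z<78)&(D>0)&(P[...,0]>575)&(P[...,0]<630)).astype(np.uint8)
for cn in cv2.findContours(m,0,1)[0]:
    if cv2.contourArea(cn)>20:
        q=np.array([onz(c,*a,72)[:2] for a in cn[:,0].astype(float)],np.float32); print('V',cv2.minAreaRect(q))
E
```

```text
time_s: 10.7
position: [519.1, 200.0, 44.4]
ee_rot: [-0.297, 1.55, 0.297]
contact_force: [-1.6, -1.3, 7.6]
gripper_width: 57.1
time_s: 11.3
position: [518.9, 200.0, 43.9]
ee_rot: [-0.297, 1.55, 0.297]
contact_force: [0.0, 0.3, -0.6]
gripper_width: 85.7
time_s: 11.7
position: [520.9, 200.7, 127.6]
ee_rot: [-0.295, 1.544, 0.298]
contact_force: [0.5, 0.4, 0.7]
gripper_width: 85.4
time_s: 12.2
position: [459.1, 176.2, 204.3]
ee_rot: [-0.297, 1.549, 0.298]
contact_force: [0.3, 0.6, -0.1]
gripper_width: 85.0
t 12.2 pos [459.1 176.2 204.3] X [ 0.001  0.001 -1.   ] Yax [-0.37   0.929  0.   ] jawdeg 111.7 F [ 0.31  0.62 -0.14] w 85.0 q [-0.46  0.33 -0.01  1.95  0.    0.86  1.48]
((518.1702880859375, 198.8353271484375), 29.539752960205078) ((518.2393798828125, 198.93592834472656), (56.11855697631836, 58.10881423950195), 113.89668273925781)
V ((590.6044311523438, 251.9098663330078), (17.484752655029297, 35.13362121582031), 67.77025604248047)
V ((607.6527099609375, 210.12478637695312), (35.6163330078125, 17.23687171936035), 65.07524108886719)
```

View pics/w5.png

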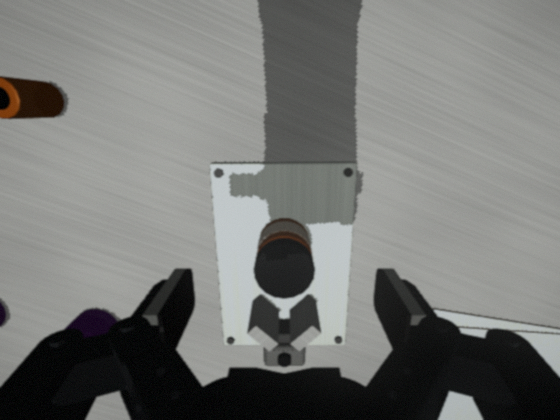

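The jar stands on the deck at wrist (285,265), about 60 mm before the seat and 0.7 mm off the V's centre line. Next I'll shut the fingers behind it, tilt so the tips lead, and lower.

```bash
python3 -m inch '[[0.007,-0.018,-0.3,0.05,-0.12,0],[0.007,-0.018,-0.6,0.1,-0.247,0],[0.007,-0.018,-0.8,0.1,-0.247,0],[0.007,-0.018,-0.8,0.1,-0.247,0],[0.007,-0.018,-0.8,0.1,-0.247,0],[0.007,-0.018,-0.8,0.1,-0.247,0]]' 1 20
python3 -m inch '[[0,0,-0.4,0,0,0],[0,0,-0.8,0,0,0],[0,0,-0.82,0,0,0],[0,0,-0.82,0,0,0],[0,0,-0.82,0,0,0]]'
python3 - <<'E'
from h import *
st(); c,im,D=snap('wrist','w6');snap('side','s6')
cv2.imwrite('pics/s6c.png',cv2.resize(cv2.imread('pics/s6.png')[60:200,160:320],(800,700))[:600])
E
```

```text
time_s: 12.85
position: [460.6, 174.6, 124.5]
ee_rot: [-0.27, 1.412, 0.312]
contact_force: [0.9, -0.1, 0.0]
gripper_width: 0.4
time_s: 13.35
position: [460.8, 174.6, 43.8]
ee_rot: [-0.269, 1.411, 0.312]
contact_force: [0.5, 0.1, -0.9]
gripper_width: -0.2
t 13.35 pos [460.8 174.6  43.8] X [ 0.131  0.053 -0.99 ] Yax [-0.369  0.929  0.001] jawdeg 111.7 F [ 0.54  0.13 -0.89] w -0.2 q [-0.47  0.55  0.    2.25  0.04  0.21  1.44]
```

View pics/w6.png

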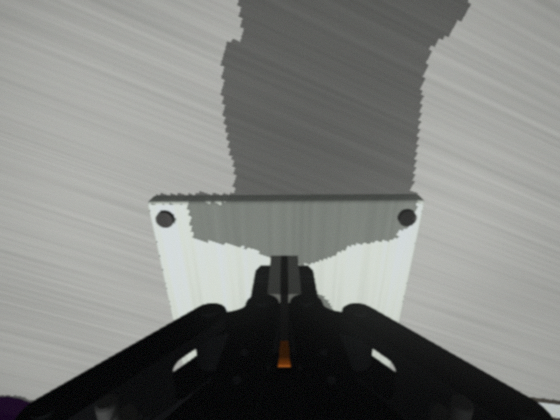

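View pics/s6c.png

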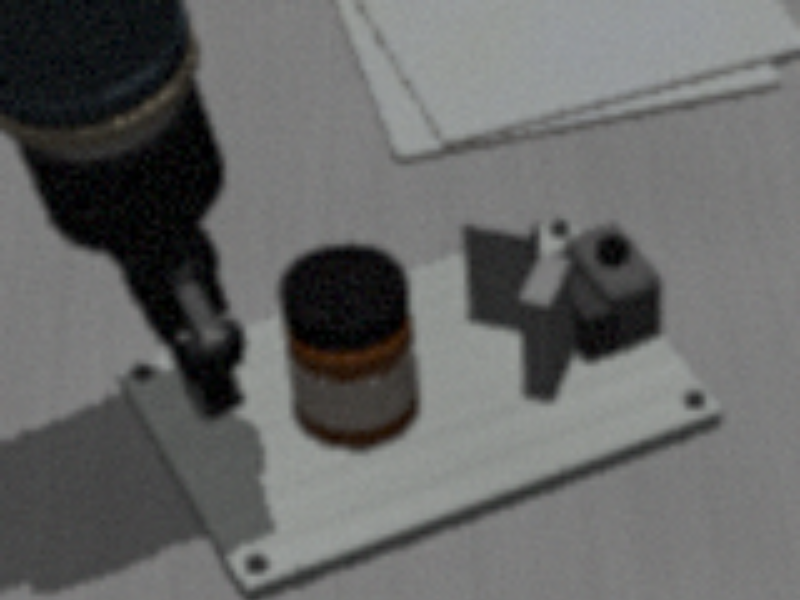

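```bash
python3 -m inch '[[0.093,0.038,0,0,0,0],[0.130,0.053,0,0,0,0],[0.158,0.064,0,0,0,0],[0.176,0.071,0,0,0,0],[0.195,0.079,0,0,0,0],[0.213,0.086,0,0,0,0],[0.232,0.094,0,0,0,0],[0.250,0.102,0,0,0,0],[0.269,0.109,0,0,0,0],[0.287,0.117,0,0,0,0]]'
python3 -m inch '[[0.019,0.008,0,0,0,0],[0.037,0.015,0,0,0,0],[0.056,0.023,0,0,0,0],[0.074,0.030,0,0,0,0],[0.093,0.038,0,0,0,0],[0.111,0.045,0,0,0,0],[0.130,0.053,0,0,0,0],[0.148,0.060,0,0,0,0],[0.167,0.068,0,0,0,0],[0.185,0.075,0,0,0,0]]'
python3 - <<'E'
from h import *
st(); c,im,D=snap('wrist','w7');snap('side','s7');snap('top','t7')
cv2.imwrite('pics/s7c.png',np.hstack([cv2.resize(cv2.imread('pics/s7.png')[80:180,180:310],(520,400)),cv2.resize(cv2.imread('pics/t7.png')[150:290,120:220],(280,400))]))
E
```

```text
time_s: 14.45
position: [488.3, 185.8, 41.9]
ee_rot: [-0.27, 1.413, 0.312]
contact_force: [-0.7, -0.7, -0.2]
gripper_width: 0.1
time_s: 15.45
position: [506.9, 193.4, 42.0]
ee_rot: [-0.27, 1.413, 0.312]
contact_force: [-0.5, 0.2, -0.7]
gripper_width: -0.1
t 15.45 pos [506.9 193.4  42. ] X [ 0.129  0.052 -0.99 ] Yax [-0.37   0.929  0.001] jawdeg 111.7 F [-0.48  0.19 -0.68] w -0.1 q [-0.46  0.59 -0.    2.12  0.04  0.29  1.45]
```

View pics/s7c.png

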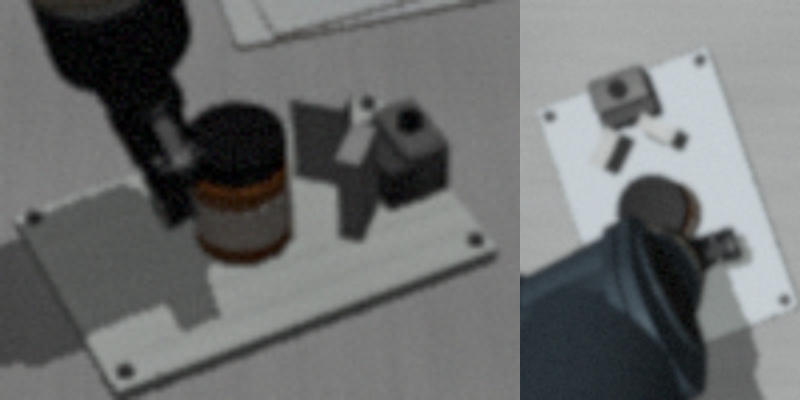

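```bash
cat >> h.py <<'E'
U=np.array([np.cos(.386),np.sin(.386)]); N=np.array([-U[1],U[0]])
def jarside(name):
    c=imaging.calibration('side'); D=np.load(f'pics/{name}.npy'); P=cloud(c,D); z=P[...,2]; im=cv2.imread(f'pics/{name}.png')
    S=np.array([575.2,216.3])
    a=(P[...,:2]-S)@U; b=(P[...,:2]-S)@N
    m=((z>83)&(z<92)&(D>0)&(abs(b)<33)&(a>-110)&(a<45)).astype(np.uint8)
    m=cv2.morphologyEx(m,cv2.MORPH_OPEN,np.ones((3,3)))
    cn=max(cv2.findContours(m,0,1)[0],key=cv2.contourArea)
    q=np.array([onz(c,*k,87)[:2] for k in cn[:,0].astype(float)],np.float32); q=np.stack([(q-S)@U,(q-S)@N],1).astype(np.float32)
    print('jar rel seat (u,n):',cv2.minEnclosingCircle(q),'ext',q.min(0),q.max(0),'medz',np.median(z[m>0]))
E
python3 -c "
from h import *
jarside('s6');jarside('s7')"
```

```text
jar rel seat (u,n): ((-58.89105224609375, 2.526094436645508), 29.525732040405273) ext [-87.703964 -26.666763] [-30.19663  31.56144] medz 86.43246698864016
jar rel seat (u,n): ((-34.655147552490234, 1.939435362815857), 30.06233024597168) ext [-56.20106 -26.26656] [-5.730581 31.441893] medz 86.49223744977337
```

```bash
python3 -m inch '[[0.019,0.008,0,0,0,0],[0.037,0.015,0,0,0,0],[0.056,0.023,0,0,0,0],[0.074,0.030,0,0,0,0],[0.093,0.038,0,0,0,0],[0.111,0.045,0,0,0,0],[0.130,0.053,0,0,0,0],[0.148,0.060,0,0,0,0],[0.167,0.068,0,0,0,0],[0.185,0.075,0,0,0,0],[0.204,0.083,0,0,0,0],[0.222,0.090,0,0,0,0]]'
python3 -m inch '[[0.009,0.004,0,0,0,0],[0.019,0.008,0,0,0,0],[0.028,0.011,0,0,0,0],[0.037,0.015,0,0,0,0],[0.037,0.015,0,0,0,0],[0.037,0.015,0,0,0,0]]'
python3 -c "
from h import *
st();snap('side','s8');jarside('s8')"
```

```text
time_s: 16.8
position: [529.1, 202.4, 42.0]
ee_rot: [-0.27, 1.413, 0.312]
contact_force: [-0.5, -0.5, 0.1]
gripper_width: -0.0
time_s: 17.4
position: [532.8, 203.9, 42.0]
ee_rot: [-0.27, 1.413, 0.312]
contact_force: [0.5, -0.2, 0.1]
gripper_width: 0.1
t 17.4 pos [532.8 203.9  42. ] X [ 0.129  0.052 -0.99 ] Yax [-0.37   0.929  0.001] jawdeg 111.7 F [ 0.5  -0.23  0.06] w 0.1 q [-0.45  0.61 -0.01  2.05  0.04  0.34  1.46]
jar rel seat (u,n): ((-5.822250843048096, 2.8457469940185547), 28.751386642456055) ext [-28.780016 -25.860651] [21.949745 31.200169] medz 86.3698621275962
```

```bash
python3 -m inch '[[0.009,0.004,0,0,0,0],[0.019,0.008,0,0,0,0],[0.028,0.011,0,0,0,0],[0.028,0.011,0,0,0,0],[0.028,0.011,0,0,0,0]]'
python3 -m inch '[[0.009,0.004,0,0,0,0],[0.009,0.004,0,0,0,0],[0.009,0.004,0,0,0,0]]'
python3 -m inch '[[0.009,0.004,0,0,0,0],[0.009,0.004,0,0,0,0],[0.009,0.004,0,0,0,0]]'
```

```text
time_s: 17.95
position: [535.6, 205.0, 42.0]
ee_rot: [-0.27, 1.413, 0.312]
contact_force: [0.6, -0.1, 0.0]
gripper_width: 0.1
time_s: 18.25
position: [536.4, 205.4, 42.0]
ee_rot: [-0.27, 1.413, 0.312]
contact_force: [-0.4, -0.1, -0.0]
gripper_width: -0.0
time_s: 18.55
position: [537.4, 205.8, 42.0]
ee_rot: [-0.27, 1.413, 0.312]
contact_force: [-0.7, 0.1, -0.4]
gripper_width: 0.0
```

```bash
for i in 1 2 3; do python3 -m inch '[[0.005,0.002,0,0,0,0],[0.005,0.002,0,0,0,0]]' | head -4 | grep -v rot; done
```

```text
time_s: 18.75
position: [537.8, 206.0, 42.0]
contact_force: [-0.1, -0.1, -0.4]
time_s: 18.95
position: [538.3, 206.2, 42.0]
contact_force: [-0.2, -0.1, 0.1]
time_s: 19.15
position: [538.9, 206.4, 42.0]
contact_force: [-0.6, 0.2, -0.7]
```

```bash
python3 -c "
from h import *
s=st();snap('side','s9');jarside('s9')"
```

```text
t 19.15 pos [538.9 206.4  42. ] X [ 0.129  0.052 -0.99 ] Yax [-0.37   0.929  0.001] jawdeg 111.7 F [-0.57  0.23 -0.65] w 0.0 q [-0.45  0.62 -0.01  2.03  0.04  0.35  1.46]
jar rel seat (u,n): ((0.8798951506614685, 2.5676534175872803), 28.73603057861328) ext [-21.457977 -26.021368] [27.885132 30.118746] medz 86.45421521731714
```

```bash
python3 -m inch '[[0.003,0.001,0,0,0,0],[0.003,0.001,0,0,0,0]]' | grep -v -e rot -e width
python3 -m inch '[[0.003,0.001,0,0,0,0],[0.003,0.001,0,0,0,0]]' | grep -v -e rot -e width
python3 -m inch '[[0.003,0.001,0,0,0,0],[0.003,0.001,0,0,0,0]]' | grep -v -e rot -e width
```

```text
time_s: 19.4
position: [539.1, 206.5, 42.0]
contact_force: [-0.2, -0.5, -0.2]
time_s: 19.6
position: [539.4, 206.6, 42.0]
contact_force: [-0.8, -0.3, -0.3]
time_s: 19.8
position: [539.7, 206.7, 42.0]
contact_force: [-0.2, -1.0, 0.2]
```

```bash
python3 -m inch '[[0.003,0.001,0,0,0,0],[0.003,0.001,0,0,0,0]]' | grep -v -e rot -e width
python3 -m inch '[[0.003,0.001,0,0,0,0],[0.003,0.001,0,0,0,0]]' | grep -v -e rot -e width
python3 -m inch '[[0.003,0.001,0,0,0,0],[0.003,0.001,0,0,0,0]]' | grep -v -e rot -e width
```

```text
time_s: 20.0
position: [539.9, 206.7, 41.9]
contact_force: [-0.5, -0.4, 0.5]
time_s: 20.2
position: [540.1, 206.7, 41.9]
contact_force: [-1.6, -1.4, 0.9]
time_s: 20.4
position: [540.4, 206.7, 41.9]
contact_force: [-1.8, -2.0, 0.5]
```

Contact has begun, with about 2.4 N along the push. The sideways part (-1.2 N along n) means the jar meets the +y face first, so I'll ease the tool towards -n.

```bash
python3 -m inch '[[0.002,-0.004,0,0,0,0],[0.002,-0.004,0,0,0,0]]' | grep -v -e rot -e width
python3 -m inch '[[0.002,-0.004,0,0,0,0],[0.002,-0.004,0,0,0,0]]' | grep -v -e rot -e width
python3 -c "
from h import *
F=np.mean([readout.get_state()['contact_force'] for _ in range(5)],0); print(F[:2]@U,F[:2]@N)"
```

```text
time_s: 20.6
position: [540.5, 206.6, 41.9]
contact_force: [-3.8, -0.6, 0.9]
time_s: 20.8
position: [540.6, 206.4, 41.9]
contact_force: [-4.2, 0.6, 0.8]
-3.6341200604861195 2.1317361396403114
```

```bash
python3 -m inch '[[0.002,0.003,0,0,0,0],[0.002,0.003,0,0,0,0]]' | grep -v -e rot -e width
python3 -c "
from h import *
F=readout.get_state()['contact_force']; print(F[:2]@U,F[:2]@N)
snap('side','s10'); jarside('s10')"
```

```text
time_s: 21.0
position: [540.7, 206.4, 41.9]
contact_force: [-5.4, -0.2, 2.9]
-5.043721184426453 1.8833710469697935
jar rel seat (u,n): ((1.540252685546875, 1.9680376052856445), 29.502216339111328) ext [-19.733044 -27.073751] [29.428387 31.13921 ] medz 86.45929841167617
```

```bash
python3 -m inch '[[0,0.002,0,0,0,0],[0,0.002,0,0,0,0]]' | grep -v -e rot -e width
python3 -m inch '[[0.001,0.002,0,0,0,0],[0.001,0.002,0,0,0,0]]' | grep -v -e rot -e width
python3 -c "
from h import *
F=readout.get_state()['contact_force']; print(F[:2]@U,F[:2]@N)"
```

```text
time_s: 21.25
position: [540.7, 206.4, 41.9]
contact_force: [-5.8, -0.3, 1.5]
time_s: 21.45
position: [540.7, 206.5, 41.8]
contact_force: [-5.3, -1.9, 2.5]
-5.5872515405903815 0.27093274429157355
```

```bash
python3 -m inch '[[0.003,0.001,0,0,0,0],[0.003,0.001,0,0,0,0]]' | grep -v -e rot -e width
python3 -m inch '[[0.003,0.001,0,0,0,0],[0.003,0.001,0,0,0,0]]' | grep -v -e rot -e width
python3 -c "
from h import *
F=readout.get_state()['contact_force']; print(F[:2]@U,F[:2]@N)"
```

```text
time_s: 21.65
position: [540.7, 206.5, 41.8]
contact_force: [-5.5, -2.1, 3.8]
time_s: 21.85
position: [540.7, 206.5, 41.7]
contact_force: [-5.7, -2.9, 3.1]
-6.385665098696661 -0.5086110920665964
```

```bash
python3 -m inch '[[0.004,0.001,0,0,0,0],[0.004,0.001,0,0,0,0]]' | grep -v -e rot -e width
python3 -m inch '[[0.004,0.001,0,0,0,0],[0.004,0.001,0,0,0,0]]' | grep -v -e rot -e width
python3 -m inch '[[0.004,0.001,0,0,0,0],[0.004,0.001,0,0,0,0]]' | grep -v -e rot -e width
python3 -c "
from h import *
F=readout.get_state()['contact_force']; print(F[:2]@U,F[:2]@N)"
```

```text
time_s: 22.05
position: [540.8, 206.5, 41.6]
contact_force: [-8.0, -3.0, 3.7]
time_s: 22.25
position: [540.8, 206.4, 41.5]
contact_force: [-9.7, -3.8, 3.9]
time_s: 22.45
position: [540.9, 206.4, 41.4]
contact_force: [-9.5, -3.2, 4.8]
-10.019010953467069 0.6170808201145161
```

```bash
python3 -m inch '[[0.002,0.002,0,0,0,0],[0.002,0.002,0,0,0,0],[0.002,0.002,0,0,0,0]]' | grep -v -e rot -e width
python3 -c "
from h import *
F=readout.get_state()['contact_force']; print(F[:2]@U,F[:2]@N)
snap('side','s11'); jarside('s11')"
python3 -m inch '[[0,0,0,0,0,0],[0,0,0,0,0,0],[0,0,0,0,0,0],[0,0,0,0,0,0],[0,0,0,0,0,0],[0,0,0,0,0,0]]' | grep -v -e rot -e width
python3 -c "
from h import *
F=readout.get_state()['contact_force']; print(F[:2]@U,F[:2]@N)"
```

```text
time_s: 22.75
position: [540.9, 206.4, 41.3]
contact_force: [-9.6, -2.6, 5.1]
-9.874458906891162 1.224849333762221
jar rel seat (u,n): ((1.3633469343185425, 1.6977566480636597), 29.70823860168457) ext [-19.733044 -27.961601] [29.428387 31.077997] medz 86.42241570002426
time_s: 23.4
position: [540.9, 206.4, 41.3]
contact_force: [-10.5, -2.9, 4.5]
-10.820527720691855 1.2201339242208475
```

```bash
python3 -m inch '[[-0.001,0.003,0,0,0,0],[-0.001,0.003,0,0,0,0],[-0.001,0.003,0,0,0,0],[-0.001,0.003,0,0,0,0],[-0.001,0.003,0,0,0,0],[-0.001,0.003,0,0,0,0]]' | grep -v -e rot -e width
python3 -c "
from h import *
F=readout.get_state()['contact_force']; print(F[:2]@U,F[:2]@N)"
python3 -m inch '[[0,0,0,0,0,0],[0,0,0,0,0,0],[0,0,0,0,0,0],[0,0,0,0,0,0],[0,0,0,0,0,0],[0,0,0,0,0,0],[0,0,0,0,0,0],[0,0,0,0,0,0],[0,0,0,0,0,0],[0,0,0,0,0,0],[0,0,0,0,0,0],[0,0,0,0,0,0]]' | grep -v -e rot -e width
python3 -c "
from h import *
F=readout.get_state()['contact_force']; print(F[:2]@U,F[:2]@N)
snap('side','s12'); jarside('s12')"
```

```text
time_s: 24.0
position: [540.9, 206.5, 41.3]
contact_force: [-11.1, -3.9, 4.7]
-11.741449339581566 0.5978231048718525
time_s: 25.2
position: [540.9, 206.4, 41.3]
contact_force: [-10.1, -4.1, 4.8]
-10.889910380380808 -0.005573997740062555
jar rel seat (u,n): ((1.4732967615127563, 2.084325075149536), 29.371238708496094) ext [-19.733044 -27.073751] [28.99171 31.13921] medz 86.23492997929185
```

```bash
python3 -c "
from h import *
s=cv2.imread('pics/s12.png')
cv2.imwrite('pics/s12c.png',cv2.resize(s[80:180,180:310],(780,600),interpolation=cv2.INTER_CUBIC))"
```

```text
(no output)
```

View pics/s12c.png

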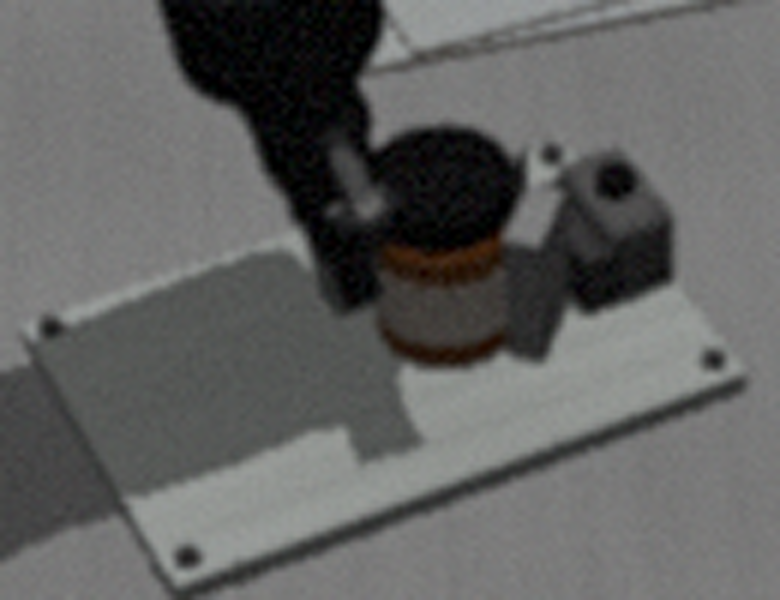

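At 10.9 N along the push and about 0 N sideways, both faces share the load; a single face would give a large sideways force. I'll hold once more, then back straight off.

```bash
python3 -m inch '[[0,0,0,0,0,0],[0,0,0,0,0,0],[0,0,0,0,0,0],[0,0,0,0,0,0],[0,0,0,0,0,0],[0,0,0,0,0,0],[0,0,0,0,0,0],[0,0,0,0,0,0],[0,0,0,0,0,0],[0,0,0,0,0,0],[0,0,0,0,0,0],[0,0,0,0,0,0]]' | grep -v -e rot -e width
python3 -m inch '[[-0.005,-0.002,0,0,0,0],[-0.009,-0.004,0,0,0,0],[-0.014,-0.006,0,0,0,0],[-0.019,-0.008,0,0,0,0],[-0.028,-0.011,0,0,0,0],[-0.037,-0.015,0,0,0,0],[-0.065,-0.026,0,0,0,0],[-0.093,-0.038,0,0,0,0],[-0.185,-0.075,0,0,0,0],[-0.278,-0.113,0,0,0,0],[-0.278,-0.113,0,0,0,0]]'
python3 -m inch '[[-0.1,-0.04,0.3,0,0,0],[-0.2,-0.08,0.6,0,0,0],[-0.2,-0.08,0.9,0,0,0],[-0.2,-0.08,0.9,0,0,0]]'
python3 -m inch '[[0,0,0.3,-0.1,0.247,0],[0,0,0.6,-0.1,0.247,0],[0,0,0.7,-0.1,0.247,0],[0,0,0.7,-0.1,0.247,0],[0,0,0.7,-0.1,0.247,0]]' 0
python3 - <<'E'
from h import *
st(); snap('side','s13'); jarside('s13')
c,im,D=snap('wrist','w13'); P=cloud(c,D); z=P[...,2]
m=((z>80)&(z<95)&(D>0)&(np.hypot(P[...,0]-575,P[...,1]-222)<45)).astype(np.uint8)
cn=max(cv2.findContours(m,0,1)[0],key=cv2.contourArea)
q=np.array([onz(c,*a,87)[:2] for a in cn[:,0].astype(float)],np.float32)
print(cv2.minEnclosingCircle(q),np.median(z[m>0]))
g=im.max(2)
E
```

```text
time_s: 26.45
position: [540.9, 206.4, 41.3]
contact_force: [-9.8, -3.6, 5.4]
time_s: 27.55
position: [513.5, 195.7, 41.9]
ee_rot: [-0.271, 1.415, 0.312]
contact_force: [0.4, -0.5, 0.2]
gripper_width: 0.3
time_s: 27.95
position: [497.2, 189.3, 135.8]
ee_rot: [-0.268, 1.407, 0.313]
contact_force: [0.9, 0.2, -0.0]
gripper_width: -0.2
time_s: 28.45
position: [494.8, 188.3, 201.0]
ee_rot: [-0.297, 1.551, 0.297]
contact_force: [0.9, -0.4, -0.9]
gripper_width: 72.5
t 28.45 pos [494.8 188.3 201. ] X [-0.001 -0.    -1.   ] Yax [-0.37   0.929 -0.   ] jawdeg 111.7 F [ 0.87 -0.44 -0.86] w 72.5 q [-0.44  0.39 -0.02  1.86  0.01  0.89  1.49]
jar rel seat (u,n): ((0.8664550185203552, 1.5569268465042114), 30.175230026245117) ext [-28.56925  -27.961601] [29.428387 31.13921 ] medz 86.303941737696
((573.3697509765625, 220.50479125976562), 29.68160057067871) 85.84784897753406
```

View pics/w13.png

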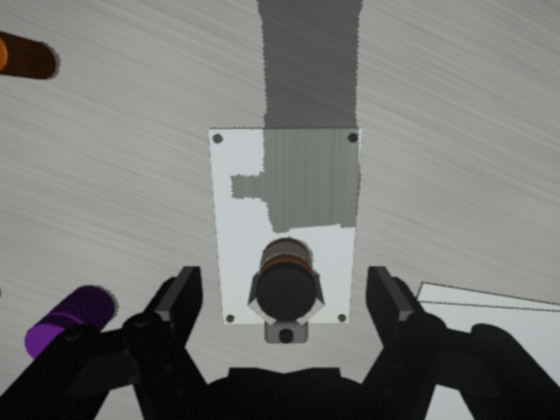

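The jar sits in the V at wrist (286,290), touching both plates. One last check of it against the stand in the same picture, and of the bystanders from the top.

Run:
```python
from h import *
c,im,D=snap('wrist','w14'); P=cloud(c,D); z=P[...,2]
m=((z>80)&(z<95)&(D>0)&(np.hypot(P[...,0]-575,P[...,1]-222)<45)).astype(np.uint8)
cn=max(cv2.findContours(m,0,1)[0],key=cv2.contourArea)
j=np.array(cv2.minEnclosingCircle(np.array([onz(c,*a,87)[:2] for a in cn[:,0].astype(float)],np.float32))[0])
g=im.max(2);s=[]
for u,v in((217,139),(353,138),(230,318),(342,318)):
    w=g[v-7:v+8,u-7:u+8]; ys,xs=np.nonzero(w<w.min()+45); s.append(onz(c,u-7+xs.mean(),v-7+ys.mean(),12)[:2])
s=np.array(s); L=(s[2]+s[3]-s[0]-s[1])/2; l=L/np.linalg.norm(L); n=np.array([-l[1],l[0]]); seat=s.mean(0)+30*l
print('len',np.linalg.norm(L),'jar-seat u,n',(j-seat)@l,(j-seat)@n)
snap('top','t14')
ct=imaging.calibration('top'); A=cloud(ct,np.load('pics/top0.npy')); B=cloud(ct,np.load('pics/t14.npy'))
for nme,x,y in(('pump',496,-269),('tub',694,-340),('drop',468,-85)):
    r=[]
    for Q in(A,B):
        k=(Q[...,2]>30)&(np.hypot(Q[...,0]-x,Q[...,1]-y)<60); r.append(Q[k].mean(0).round(1))
    print(nme,r)
```

```text
len 219.97479790143836 jar-seat u,n -2.7718984082301077 -0.11662228622685658
pump [array([ 500.4, -270.1,  121. ]), array([ 500.4, -269.8,  120.4])]
tub [array([ 695.8, -339.6,   43.6]), array([ 695.9, -339.7,   43.8])]
drop [array([ 486.2,  -40.2, 1079.1]), array([ 486.4,  -39.7, 1092.3])]
```

Run:
```python
from h import *
c=imaging.calibration('wrist'); D=np.load('pics/w14.npy'); P=cloud(c,D); z=P[...,2]
m=((z>80)&(z<95)&(D>0)&(np.hypot(P[...,0]-575,P[...,1]-222)<45)).astype(np.uint8)
cn=max(cv2.findContours(m,0,1)[0],key=cv2.contourArea)
j=np.array(cv2.minEnclosingCircle(np.array([onz(c,*a,87)[:2] for a in cn[:,0].astype(float)],np.float32))[0])
m=((z>62)&(z<79)&(D>0)&(np.hypot(P[...,0]-600,P[...,1]-232)<60)).astype(np.uint8)
for cn in cv2.findContours(m,0,1)[0]:
    if cv2.contourArea(cn)>15:
        q=np.array([onz(c,*a,72)[:2] for a in cn[:,0].astype(float)]); a=(q-j)@U; b=(q-j)@N
        print('V part rel jar u',a.min(),a.max(),'n',b.min(),b.max(),'outer line (u+|n|)/sqrt2',((a+abs(b))/2**.5).max())
im=cv2.imread('pics/w14.png'); cv2.imwrite('pics/w14c.png',cv2.resize(im[220:360,210:360],(640,600),interpolation=cv2.INTER_CUBIC))
```

```text
V part rel jar u 9.987040929705264 45.444750053935 n 10.63078025928223 38.78293190073157 outer line (u+|n|)/sqrt2 44.240595056123105
V part rel jar u 9.605808429402257 45.24361330263469 n -38.96476514701776 -10.927473429094357 outer line (u+|n|)/sqrt2 44.544317045873996
V part rel jar u -30.90275215075878 -2.818153766483375 n -28.008231171504356 27.069974677708267 outer line (u+|n|)/sqrt2 17.812074551704363
```

View pics/w14c.png

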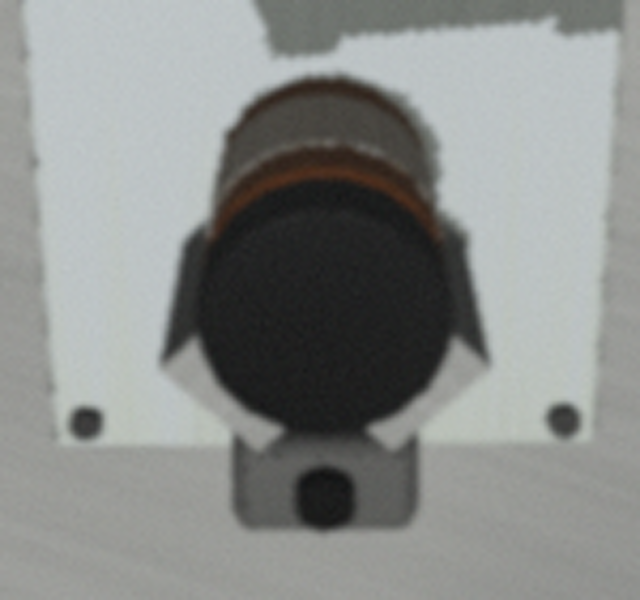

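The outer faces of both plates lie 44.2 and 44.5 mm from the jar's axis. Seated should give 43 mm, and the masks run about 1 mm large, so the jar is home and symmetric.

```bash
python3 -c "
from plant import workorder
print(workorder.close_job())"
```

```text
the job is handed in; nothing more can be done
None
```

The jar is loaded in the coding stand and the job is handed in. It reports no verdict, so this rests on my own checks. I set the amber jar on the deck about 60 mm before the V, slid it home with the shut fingertips, held it pressed there, then backed straight off.

**Press:** the wrist read about 10 to 11.7 N along the push for about 3.5 s. The sideways force was at most 1.2 N and near zero for the last 2 s. I estimate about 5 N on each face, but the face forces could not be measured directly.

**Last checks:**
- **Seat:** the jar stands upright, 0.1 mm off the V's centre line. The plates' outer faces measure 44.2 and 44.5 mm from its axis; 43 mm is expected, and the mask runs about 1 mm large.
- **Bystanders:** the pump bottle and tub are within about 0.3 mm of where they were. My position check on the dropper failed because bad depth readings spoiled it, so I did not confirm it. The arm stayed well away from it.

**Disagreements:**
- **Wrist camera:** measured from the stand's screws, the jar came out 2.8 mm short of the seat along the push. I put this down to measuring at different heights. The plate distances and the firm, balanced stop against both faces say it is home.
- **Side camera:** it sat about 6 mm off the others in y, so I used it only for relative movement.

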